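Load a circuit-board tray into the test bay and close its gate

ROBOT

A 6-joint arm with a two-finger parallel gripper is mounted at the origin on the work surface. World frame = base frame: x ahead of the robot, y to its left, z up, the work surface at z = 0. Lengths are in m, angles in rad, forces in N, time in s.
With the tool pointing down it reaches from about 0.4 to 0.825 m from the base axis. Payload 7 kg.
Tool frame: the origin (TCP) lies between the finger pads; the fingertips stand 17 mm ahead of it and the grasp point (between the pads) lies 2 mm behind it (tcp_to_tips is the z of the fingertips in the tool frame, in m); z points along the fingers, y is the line along which they close (so a half turn about z gives the same grasp; the last joint's range is limited). The gripper opens to 85 mm and grips with 20 to 120 N. Pads are 22 mm wide; open, the fingers measure 114 mm over their backs; the gripper's body (76 mm by 85 mm) begins 54 mm behind the grasp point. The pads swing forward as they close: fully open they stand 13 mm farther back than shut.
Start: joints at [-0.852, 0.359, 0.012, 0, -1.224, -0.288], TCP at [0.282, -0.613, 0.248] pointing down, gripper open.
Joint ranges: [-3.07, 3.07], [-1.43, 2.12], [-1.02, 1.25], [-3.03, 1.67], [-3.05, -0], [-3.03, 3.03]. Speed limits (rad/s): [2.39, 2.39, 3.01, 3.14, 3.14, 3.14].

INTERFACE

Orientations are given as a unit quaternion [x, y, z, w].
In Python, from plant import * gives the robot as it stands.
- The arm moves only by the tool step_arm, never from a script. Its argument "increments" is text: rows parted by semicolons, each of 6 numbers parted by spaces: the shift along the tool's x, y, z normalised to -1 to 1, where 1 is 50 cm, then the turn, a rotation vector about the tool's x, y, z normalised to -1 to 1, where 1 is pi/2 rad. A call has exactly 5 rows; each row is the pose to reach, as a shift and turn from the pose commanded when the call began, along the tool's axes at that moment; what a row does not reach only later rows make up. A row lasts 1/8 s, in which the tool goes at most 62.5 mm and 10.7 degrees, less where a joint would pass 70% of its speed; a pose out of reach is approached as far as the arm can. A call with a number of a shift or a turn outside -1 to 1 is refused whole. A call with a gripper value outside its range is refused whole. "gripper" is the closure, from -1 (fully open) to 1 (shut), set as the call begins (left out, the last holds). The fingers move at their own pace and stop on an object; "grip_force" is the grip in N (left out, the last holds). Time passes only in rows, so rows that repeat a pose let the fingers close, or fill a call up. It gives the time, the measured TCP pose, the force, the opening and the grip force at its end, in the units of the state.
- read_state(): the state, without advancing time (a new reading comes with each control period).
- grab_frame(name): name is "scene" or "top"; returns a dict with "pixels" (420x560x3 uint8, red, green, blue), "fx", "fy", "cx", "cy" (pixels), "dist_coeffs" ([k1, k2, p1, p2, k3] as OpenCV has them; the pictures are not rectified), "world_from_camera" (4x4, takes a point from camera to world coordinates). Camera axes: x right, y down, z forward; pixel columns grow to the right and rows downward; lengths in m; the calibration is good to about 2 mm. A picture is of the moment at which its call begins. There is no depth.
- sign_off(): hands the job in; it is judged then, once.
The state is a dict: "t": time; "q": joint angles; "joint_vel": joint speeds; "tau": joint torques, N m; "tcp_pos": TCP position; "tool_rot": TCP orientation; "ft_force": force on the tool from outside, world axes, zero at the start; "wrist_torque": the same for the moment, N m; "width": finger opening in m; "grasp_force": force on a finger pad.
Only numpy, scipy, OpenCV 4.12 (cv2) and the standard library are available. Lean on these libraries where they do the work, as an engineer would, in place of code of your own. Each camera call takes 0.05 s, during which the arm holds its last target. There are 200 camera calls.

TASK

Slide the aluminium tray with the green circuit board in it, gold contacts first, into the tunnel of the black test bay and push it gently fully home: it first meets a stiff contact head somewhere inside, which it must push back until it will go no further. Then slide the orange-gripped gate all the way across behind the tray and let go. Keep the board lying in its tray, do not ram the tray, and leave the other things on the bench where they are.

Things in the scene. Friction and masses are not known exactly. Their poses are not given: they have to be found in the camera images.
- tray: open aluminium tray, 150 long (its x) x 58 wide (y) x 26 high, walls and floor 4 thick, about 0.25 kg, lying on a 3 mm blue mat; origin under the middle of its underside, z up. Carry it pinched across its 58 mm width at the middle. The end at +x is the nose with the gold contacts, which goes first into the bay; push on the flat outside of the other end to drive it home
- tray_nose (a point): middle of the outer face of the tray's gold-contact end, 75 ahead of the tray's origin and 13 above its underside
- board: green circuit board lying loose in the tray, 130 x 45, black connector at its -x end, two blue capacitors to 28 high (32 above the tray's underside); origin under its middle
- bay: test bay, fixed: black base box 50 high whose top is the deck on which the tray slides; in its own frame from x = -140 to 150, y = -70 to 140. Origin on the table under the middle of the tunnel's mouth; x points into the tunnel (away from the robot), y left, z up. The deck is open to above for x < 0
- bay_mouth (a point): middle of the tunnel's mouth, on the deck (z = 50). The grey tunnel runs from here to bay x = 140: 62 clear between its side walls, outside 82 wide and 56 above the deck. From x = 10 on, steel lips 9 wide on both walls hang 29 above the deck, over the tray's side walls; between them it is open to 50 above the deck
- guide_entry (a point): on the deck 46 before the mouth, midway between the tips of two flared steel guides, 7 high, which run to the mouth and narrow from about 79 to 62 apart
- contact (a joint): travel (m) of the contact head hidden in the tunnel: 0 untouched, 0.010 back at its firm stop; yields to about 4 N, stays where pushed. The nose meets it at bay x = 70 to 110 (set anew each time, not visible), so when home the nose is at x = 80 to 120 and 30 to 70 of the tray stays outside the mouth
- gate (a joint): travel (m) of the gate along its groove in the deck, which crosses the tray's way at bay x = -85: 0 at the left (bay y = +85, open), 0.085 at the end stop (bay y = 0, closed behind the tray); about 1.5 N of friction; slides towards the bay's -y
- gate_grip (a point): centre of the orange gate grip, 18 x 18 and 26 high, its top 51 above the deck, this point 40 above the deck; below it a steel blade 30 wide (bay y), 6 thick, 25 high
- casing: bystander: open alloy casing 120 x 90 x 35, loose; leave it alone
- bottle: bystander: clear bottle, 64 across and 190 high, loose; leave it alone
- jar: bystander: amber jar, 44 across and 45 high, loose; leave it alone
- driver: bystander: red screwdriver lying on the table, loose; leave it alone
- capacitor: bystander: blue capacitor standing on the mat, 22 across and 30 high, loose; leave it alone
- adapter: bystander: small green socket adapter on the mat, 50 x 36 x 13, loose; leave it alone
- dish: bystander: steel dish, 70 across and 22 high, loose; leave it alone

How it is judged:
By the outcome, as a careful person would: the job done as asked, in the order asked, and still so for the second after the job is handed in, with the robot touching nothing.
It also fails if it takes over 64 s, if anything falls off the work surface, if the arm or the gripper's body presses on something with over 40 N, if the wrist force passes 120 N, or if a joint passes its speed limit or range.

## Working session

There is one attempt and no reset: what is moved stays moved. The work goes in short steps, Python scripts to look and compute and a tool call to move; the robot and the scene stay as the last step left them, time stands still between calls to the robot, and variables do not carry over. Pictures are saved under pics/ and viewed, at most 10 in all, crops included, and the job is handed in when it is done.

Besides the shell and the picture viewer there is one more tool, called after "Request:" as name(argument=value, ...), one argument or row to a line, values as JSON. step_arm: Moves the arm, as the interface text tells. Scaled input: -1 to 1 covers 50 cm each way for a shift and pi/2 rad each way for a turn. Its arguments: {"type":"object","properties":{"increments":{"type":"string"},"gripper":{"type":"number"},"grip_force":{"type":"number"}},"required":["increments"]}

```bash
mkdir -p pics; cat > h.py <<'E'
from plant import *
import numpy as np, cv2
def load(n):
    f=grab_frame(n); K=np.array([[f['fx'],0,f['cx']],[0,f['fy'],f['cy']],[0,0,1.]])
    return f['pixels'],K,np.array(f['dist_coeffs'],float),np.array(f['world_from_camera'])
def save(n,fn):
    p,K,D,T=load(n); cv2.imwrite('pics/'+fn+'.png',p[:,:,::-1]); np.savez(fn+'.npz',p=p,K=K,D=D,T=T)
    return p,K,D,T
def onplane(uv,z,K,D,T):
    u=cv2.undistortPoints(np.array(uv,float).reshape(-1,1,2),K,D).reshape(-1,2)
    d=np.c_[u,np.ones(len(u))]@T[:3,:3].T; o=T[:3,3]
    return o+d*((z-o[2])/d[:,2])[:,None]
def proj(P,K,D,T):
    W=np.linalg.inv(T); return cv2.projectPoints(np.array(P,float).reshape(-1,1,3),cv2.Rodrigues(W[:3,:3])[0],W[:3,3],K,D)[0].reshape(-1,2)
E
python3 - <<'E'
from h import *
for n in('scene','top'):
    p,K,D,T=save(n,n+'0'); print(K[0,0],D,T.round(3))
print(read_state())
E
```

```text
535.1701880099971 [-0.02123568  0.          0.          0.          0.        ] [[-7.100e-01  4.170e-01 -5.670e-01  1.349e+00]
 [ 7.040e-01  4.210e-01 -5.710e-01  7.920e-01]
 [ 1.000e-03 -8.050e-01 -5.930e-01  8.890e-01]
 [ 0.000e+00  0.000e+00  0.000e+00  1.000e+00]]
472.99629686162797 [-0.15439689  0.          0.          0.          0.        ] [[ 2.000e-03 -9.840e-01  1.770e-01  2.950e-01]
 [-1.000e+00 -4.000e-03 -1.000e-02  1.000e-03]
 [ 1.100e-02 -1.770e-01 -9.840e-01  1.448e+00]
 [ 0.000e+00  0.000e+00  0.000e+00  1.000e+00]]
{'t': 0.1, 'q': array([-8.51868873e-01,  3.59317130e-01,  1.11483933e-02, -3.13081078e-04,
       -1.22413629e+00, -2.88097364e-01]), 'joint_vel': array([-0.00095168, -0.00263199,  0.00123581, -0.0013205 ,  0.00024423,
       -0.00091029]), 'tau': array([-2.55400126e-03, -5.84766984e+01,  2.94107956e+01,  6.95465684e+00,
       -3.20511404e-03,  3.44960165e-05]), 'tcp_pos': array([ 0.28169498, -0.61294806,  0.24745444]), 'tool_rot': array([-2.13700770e-01,  9.76898864e-01,  7.31748947e-04, -2.35056418e-04]), 'ft_force': array([ 0.38555474,  0.54433441, -0.34346838]), 'wrist_torque': array([-0.01519308, -0.00735745, -0.04465727]), 'grasp_force': 0.0, 'width': 0.08555507589903737}
```

View pics/scene0.png

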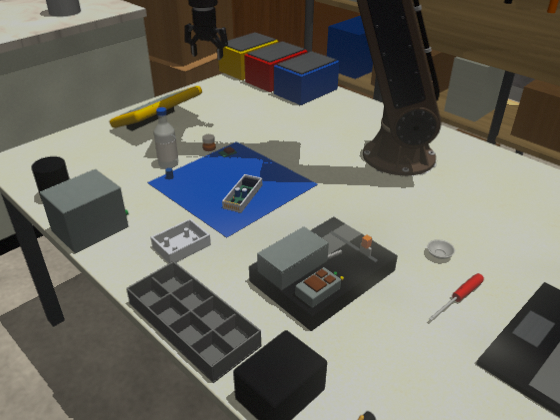

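View pics/top0.png

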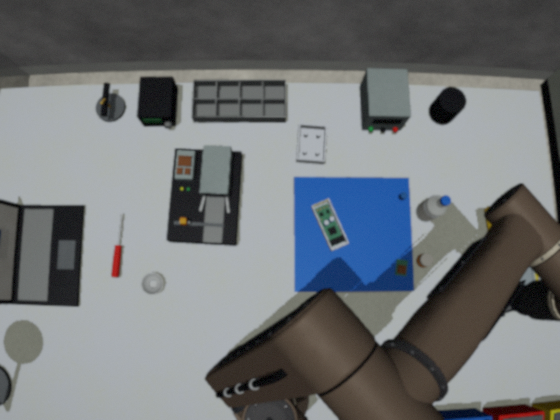

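The scene and top views show the tray on the blue mat (top ≈ 330,223), the bay (top ≈ 205,195) with its tunnel at (215,170), and the gate's orange grip at ≈ (183,221). I'll enlarge these.

```bash
python3 - <<'E'
import numpy as np,cv2
t=np.load('top0.npz')['p'];s=np.load('scene0.npz')['p']
a=lambda p,x,y,w,h,k:cv2.resize(p[y:y+h,x:x+w,::-1],None,fx=k,fy=k,interpolation=cv2.INTER_CUBIC)
l=a(t,160,140,100,110,5); r=a(t,300,185,60,75,4) ; r2=a(s,210,165,60,55,4)
c=np.zeros((580,800,3),np.uint8); c[:550,:500]=l; c[:300,510:750]=r; c[310:530,510:750]=r2
cv2.imwrite('pics/crop1.png',c)
cv2.imwrite('pics/crop2.png',a(s,240,205,165,120,4.8))
E
```

```text
(no output)
```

View pics/crop1.png

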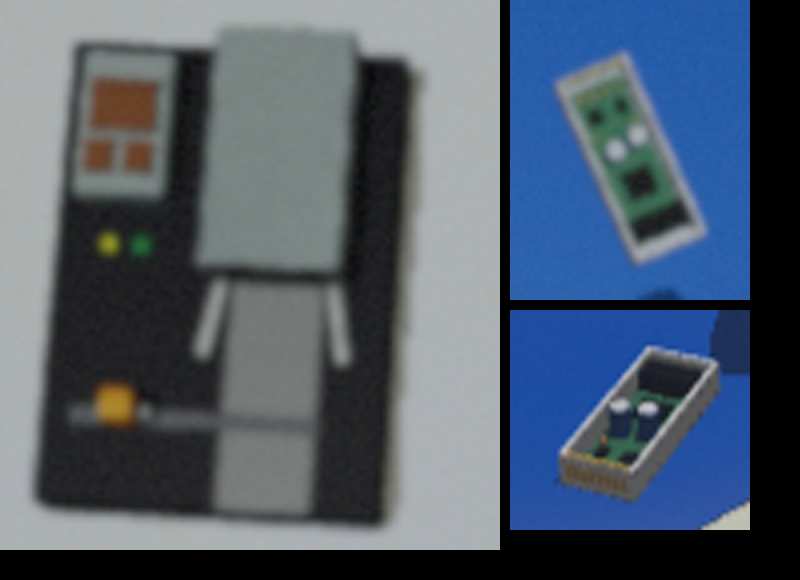

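View pics/crop2.png

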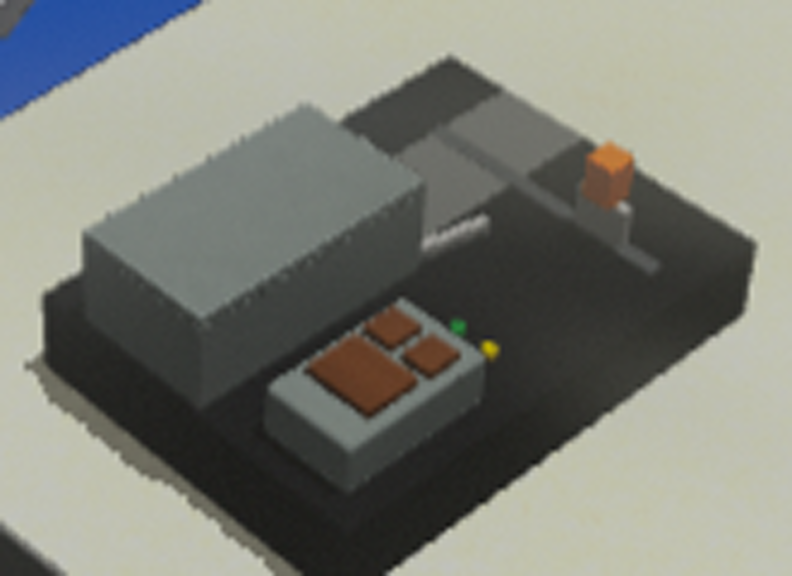

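Crop 1: the tray's gold nose is up-left in the top view (crop 590,72) and its black connector is down-right. The bay's deck corners are at crop (75,43), (410,60), (385,523), (37,500), with the mouth edge at (195,268)–(345,272). Crop 2 shows the gate open at the left and the grip's top at (610,150).

```bash
cat > m.py <<'E'
from h import *
def L(n): d=np.load(n+'.npz'); return d['K'],d['D'],d['T']
t=L('top0');s=L('scene0')
def cr(pts,k,ox,oy,px=0,py=0): return (np.array(pts,float)-[px,py]+.5)/k-.5+[ox,oy]
def rep(n,P,):
    print(n,(P*1000).round(1)[:,:2].tolist(),'sides',(1000*np.linalg.norm(np.diff(np.r_[P,P[:1]],axis=0),axis=1)).round(1),'mean',(P.mean(0)*1000).round(1)[:2])
# tray masks
p=np.load('top0.npz')['p']
def tray(fn,box,c):
    p=np.load(fn+'.npz')['p'].astype(int); x,y,w,h=box; q=p[y:y+h,x:x+w]
    m=((q[:,:,2]-q[:,:,0])<50).astype(np.uint8)
    n,lab,st,ce=cv2.connectedComponentsWithStats(m); 
    i=1+np.argmax(st[1:,4]); cs,_=cv2.findContours((lab==i).astype(np.uint8),0,2)
    return max(cs,key=cv2.contourArea).reshape(-1,2)+[x,y]
c=tray('top0',(304,188,50,66),t); P=onplane(c,.029,*t)
r=cv2.minAreaRect((P[:,:2]*1000).astype(np.float32)); print('tray top rect',r)
rep('tray top pick',onplane(cr([[555,83],[627,52],[708,232],[637,265]],4,300,185,510,0),.029,*t))
rep('tray scene pick',onplane(cr([[632,475],[560,458],[652,347],[719,362]],4,210,165,510,310),.029,*s))
rep('deck top',onplane(cr([[75,43],[410,60],[385,523],[37,500]],5,160,140),.05,*t))
rep('tun top(FL..)',onplane(cr([[218,28],[357,34],[345,272],[195,268]],5,160,140),.106,*t))
# scene: far-right.. tunnel top corners and deck corners
rep('tun scene',onplane(cr([[207,322],[85,235],[307,105],[425,185]],4.8,240,205),.106,*s))
rep('deck scene 3',onplane(cr([[45,297],[450,58],[755,243]],4.8,240,205),.05,*s))
rep('grip top',onplane(cr([[115,400]],5,160,140),.101,*t)); rep('grip scene',onplane(cr([[610,158]],4.8,240,205),.101,*s))
rep('strip scene',onplane(cr([[505,90],[585,137]],4.8,240,205),.05,*s))
rep('strip top end',onplane(cr([[213,512],[311,518]],5,160,140),.05,*t))
E
python3 m.py
```

```text
tray top rect ((517.3864135742188, -183.67901611328125), (152.40687561035156, 61.70917510986328), 23.119518280029297)
tray top pick [[574.9, -127.8], [599.5, -183.7], [460.3, -242.9], [435.2, -188.3]] sides [ 61.  151.3  60.1 152.2] mean [ 517.5 -185.7]
tray scene pick [[578.6, -126.2], [600.7, -176.5], [458.7, -238.5], [437.3, -188.1]] sides [ 55.  155.   54.7 154.3] mean [ 518.8 -182.3]
deck top [[750.1, 294.3], [738.9, 85.7], [452.3, 96.3], [464.8, 305.3]] sides [208.9 286.8 209.4 285.4] mean [601.5 195.4]
tun top(FL..) [[741.0, 197.0], [737.2, 114.0], [592.4, 118.0], [594.6, 205.7]] sides [ 83.1 144.8  87.7 146.6] mean [666.3 158.7]
tun scene [[743.4, 200.8], [741.5, 119.3], [596.2, 125.0], [601.7, 206.7]] sides [ 81.6 145.4  81.9 141.8] mean [670.7 163. ]
deck scene 3 [[743.1, 90.9], [456.6, 103.7], [466.0, 309.8]] sides [286.8 206.3 353.1] mean [555.2 168.2]
grip top [[517.3, 250.7]] sides [0.] mean [517.3 250.7]
grip scene [[517.5, 252.9]] sides [0.] mean [517.5 252.9]
strip scene [[457.5, 143.0], [459.0, 198.1]] sides [55.1 55.1] mean [458.3 170.5]
strip top end [[458.4, 199.0], [455.1, 140.4]] sides [58.7 58.7] mean [456.7 169.7]
```

```bash
cat > g.py <<'E'
# usage: g.py x y z yaw_of_tool_y_deg  (mm) -> scaled increment from present pose
from h import *; import sys
from scipy.spatial.transform import Rotation as R
s=read_state(); r=R.from_quat(s['tool_rot'])
x,y,z,a=map(float,sys.argv[1:5]); a=np.radians(a)
ty=np.array([np.cos(a),np.sin(a),0]); tz=np.array([0,0,-1.]); tx=np.cross(ty,tz)
g=R.from_matrix(np.c_[tx,ty,tz])
d=r.inv().apply(np.array([x,y,z])/1000-s['tcp_pos'])/.5; w=(r.inv()*g).as_rotvec()/(np.pi/2)
print('inc',d.round(4),w.round(4),'mm',np.linalg.norm(d)*500,'q',s['q'].round(2))
E
python3 g.py 518 -184 247 113.3; python3 - <<'E'
from m import *
print(onplane([[435,207],[420,260],[402,268],[402,196]],.02,*t).round(3))
E
```

```text
inc [-0.7876  0.5822  0.0017] [ 0.001  -0.0001  0.0153] mm 489.7312594773205 q [-0.85  0.36  0.01 -0.   -1.22 -0.29]
tray top rect ((517.3864135742188, -183.67901611328125), (152.40687561035156, 61.70917510986328), 23.119518280029297)
tray top pick [[574.9, -127.8], [599.5, -183.7], [460.3, -242.9], [435.2, -188.3]] sides [ 61.  151.3  60.1 152.2] mean [ 517.5 -185.7]
tray scene pick [[578.6, -126.2], [600.7, -176.5], [458.7, -238.5], [437.3, -188.1]] sides [ 55.  155.   54.7 154.3] mean [ 518.8 -182.3]
deck top [[750.1, 294.3], [738.9, 85.7], [452.3, 96.3], [464.8, 305.3]] sides [208.9 286.8 209.4 285.4] mean [601.5 195.4]
tun top(FL..) [[741.0, 197.0], [737.2, 114.0], [592.4, 118.0], [594.6, 205.7]] sides [ 83.1 144.8  87.7 146.6] mean [666.3 158.7]
tun scene [[743.4, 200.8], [741.5, 119.3], [596.2, 125.0], [601.7, 206.7]] sides [ 81.6 145.4  81.9 141.8] mean [670.7 163. ]
deck scene 3 [[743.1, 90.9], [456.6, 103.7], [466.0, 309.8]] sides [286.8 206.3 353.1] mean [555.2 168.2]
grip top [[517.3, 250.7]] sides [0.] mean [517.3 250.7]
grip scene [[517.5, 252.9]] sides [0.] mean [517.5 252.9]
strip scene [[457.5, 143.0], [459.0, 198.1]] sides [55.1 55.1] mean [458.3 170.5]
strip top end [[458.4, 199.0], [455.1, 140.4]] sides [58.7 58.7] mean [456.7 169.7]
[[ 0.574 -0.521  0.02 ]
 [ 0.407 -0.464  0.02 ]
 [ 0.383 -0.406  0.02 ]
 [ 0.608 -0.416  0.02 ]]
```

Request:
step_arm(
  increments="-0.08 0.06 0 0 0 0.003; -0.18 0.133 0 0 0 0.006; -0.28 0.207 0 0 0 0.01; -0.38 0.281 0 0 0 0.015; -0.48 0.355 0 0 0 0.015",
  gripper=-1,
)

```text
t: 0.72
tcp_pos: [0.4263, -0.3499, 0.2481]
tool_rot: [-0.202, 0.979, 0.0, -0.0]
ft_force: [1.2, -1.1, 0.0]
width: 0.0856
grasp_force: 0.0
```

Request:
step_arm(
  increments="-0.1 0.074 0.05 0 0 0; -0.18 0.133 0.12 0 0 0; -0.25 0.185 0.18 0 0 0; -0.295 0.218 0.22 0 0 0; -0.305 0.226 0.25 0 0 0",
)

```text
t: 1.35
tcp_pos: [0.5214, -0.1862, 0.122]
tool_rot: [-0.203, 0.979, 0.0, -0.001]
ft_force: [-0.3, 0.5, 1.1]
width: 0.0855
grasp_force: 0.0
```

```bash
python3 g.py 518.2 -184 24 113.3; python3 - <<'E'
from h import *
save('scene','scene1');save('top','top1')
p=np.load('scene1.npz')['p'];q=np.load('top1.npz')['p']
a=cv2.resize(p[120:260,170:310],None,fx=2.8,fy=2.8);b=cv2.resize(q[150:290,270:410],None,fx=2.8,fy=2.8)
cv2.imwrite('pics/c3.png',np.hstack([a,b])[:,:,::-1])
E
```

```text
inc [0.0039 0.0065 0.1961] [ 0.0004 -0.0007  0.0017] mm 98.10558530560304 q [ 0.01  0.28 -0.42 -0.   -0.87 -1.17]
```

View pics/c3.png

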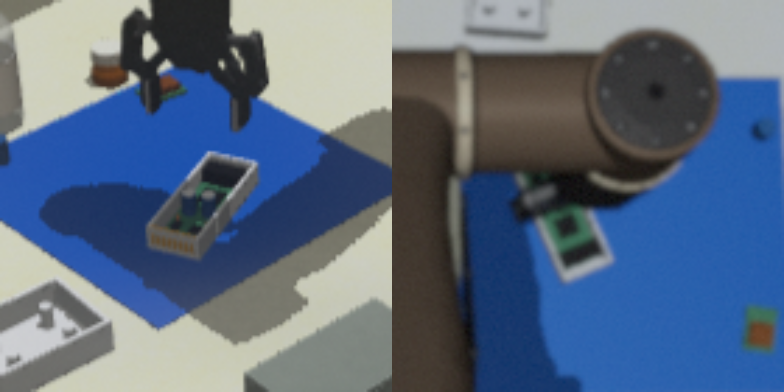

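The fingers (scene crop 150,100 and 240,120) straddle the tray's width above its middle. I'm lowering and pinching now.

Request:
step_arm(
  increments="0.004 0.0065 0.05 0 0 0.0015; 0.004 0.0065 0.1 0 0 0.0015; 0.004 0.0065 0.15 0 0 0.0015; 0.004 0.0065 0.18 0 0 0.0015; 0.004 0.0065 0.196 0 0 0.0015",
  gripper=-1,
)

```text
t: 2.08
tcp_pos: [0.5178, -0.1861, 0.0251]
tool_rot: [-0.201, 0.98, -0.0, -0.0]
ft_force: [-0.6, 0.0, 0.4]
width: 0.0854
grasp_force: 0.0
```

Request:
step_arm(
  increments="0 0 0 0 0 0; 0 0 0 0 0 0; 0 0 0 0 0 0; 0 0 0 0 0 0; 0 0 0 0 0 0",
  gripper=1,
  grip_force=25,
)

```text
t: 2.7
tcp_pos: [0.5184, -0.1855, 0.0261]
tool_rot: [-0.201, 0.98, -0.0, 0.001]
ft_force: [-1.8, 0.7, 5.9]
width: 0.0573
grasp_force: 28.6
```

Request:
step_arm(
  increments="0 0 0 0 0 0; 0 0 -0.01 0 0 0; 0 0 -0.04 0 0 0; 0 0 -0.07 0 0 0; 0 0 -0.1 0 0 0",
)

```text
t: 3.32
tcp_pos: [0.5181, -0.1855, 0.0767]
tool_rot: [-0.201, 0.98, -0.0, 0.0]
ft_force: [0.8, -0.4, -2.9]
width: 0.0571
grasp_force: 27.7
```

```bash
python3 g.py 493 168 135 87.6; python3 - <<'E'
from h import *
print(read_state()['ft_force'],read_state()['width'])
save('scene','scene2');save('top','top2')
p=np.load('scene2.npz')['p'];q=np.load('top2.npz')['p']
a=cv2.resize(p[120:260,170:310],None,fx=2.8,fy=2.8);b=cv2.resize(q[150:290,270:410],None,fx=2.8,fy=2.8)
cv2.imwrite('pics/c4.png',np.hstack([a,b])[:,:,::-1])
E
```

```text
inc [-0.2323  0.6695 -0.1166] [-1.000e-04  5.000e-04  2.844e-01] mm 359.1062110052513 q [ 0.01  0.33 -0.48  0.   -0.76 -1.18]
[ 0.80463835 -0.39167475 -2.8633306 ] 0.057111943200772515
```

View pics/c4.png

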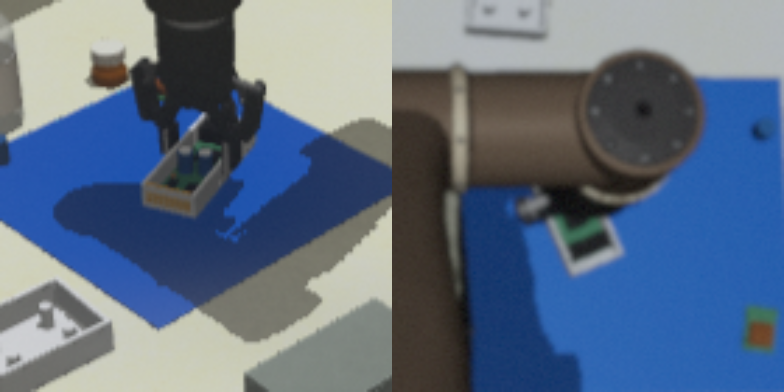

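The tray hangs level and square between the fingers, with the board in it. I'm carrying it to the bay.

Request:
step_arm(
  increments="-0.01 0.03 -0.04 0 0 0.01; -0.032 0.09 -0.08 0 0 0.04; -0.06 0.17 -0.115 0 0 0.075; -0.09 0.25 -0.117 0 0 0.11; -0.12 0.33 -0.117 0 0 0.145",
)

```text
t: 4.05
tcp_pos: [0.5078, -0.0089, 0.1341]
tool_rot: [-0.087, 0.996, 0.0, 0.0]
ft_force: [0.7, -0.5, -3.3]
width: 0.0576
grasp_force: 28.2
```

```bash
python3 g.py 493 168 135 87.6
```

```text
inc [-0.0323  0.3535 -0.0016] [0.0003 0.0005 0.138 ] mm 177.47680802311805 q [ 0.37  0.19 -0.51 -0.   -0.87 -1.77]
```

Request:
step_arm(
  increments="-0.007 0.08 0 0 0 0.035; -0.014 0.16 0 0 0 0.07; -0.022 0.24 0 0 0 0.105; -0.028 0.31 0 0 0 0.13; -0.032 0.35 0 0 0 0.138",
)

```text
t: 4.68
tcp_pos: [0.4926, 0.1665, 0.1337]
tool_rot: [0.02, 1.0, 0.0, -0.0]
ft_force: [0.4, -0.6, -3.3]
width: 0.0571
grasp_force: 28.2
```

Request:
step_arm(
  increments="0 0.003 0.02 0 0 0; 0 0.003 0.04 0 0 0; 0 0.003 0.06 0 0 0; 0 0.003 0.075 0 0 0; 0 0.003 0.08 0 0 0",
)

```text
t: 5.3
tcp_pos: [0.4929, 0.1658, 0.0931]
tool_rot: [0.02, 1.0, -0.0, -0.0]
ft_force: [0.2, 0.5, -2.9]
width: 0.0576
grasp_force: 28.2
```

```bash
python3 g.py 493 168.2 76 87.6; python3 - <<'E'
from h import *
save('scene','scene3');save('top','top3')
p=np.load('scene3.npz')['p'];q=np.load('top3.npz')['p']
a=cv2.resize(p[170:310,240:400],None,fx=3.2,fy=3.2,interpolation=2);b=cv2.resize(q[140:280,165:255],None,fx=3.2,fy=3.2,interpolation=2)
cv2.imwrite('pics/c5.png',np.hstack([a,b])[:,:,::-1])
E
```

```text
inc [-0.      0.0049  0.0341] [-0.0005 -0.0006  0.001 ] mm 17.238805172452498 q [ 0.7   0.27 -0.53 -0.   -0.78 -2.31]
```

View pics/c5.png

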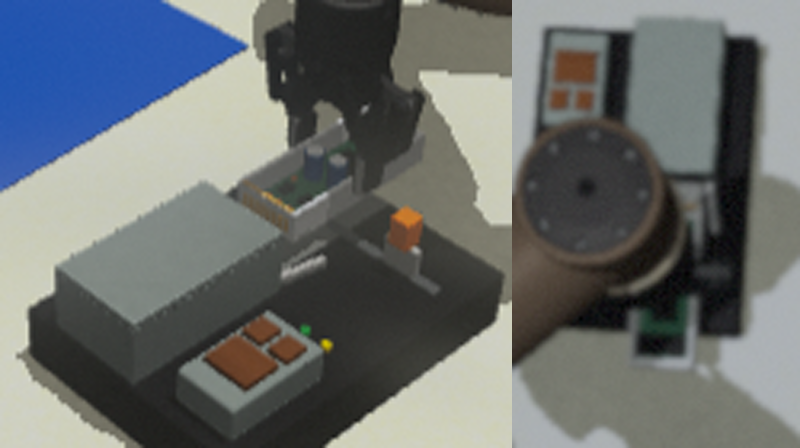

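The tray is above the deck behind the guides. Its nose rim is at crop (240,188)–(290,228) in the scene view and its back end at (632,360)–(697,365) in the top view. I'm checking lateral alignment per view.

```bash
sed -i 's/^rep(/#rep(/;s/^c=tray/#c=/;s/^r=cv2/#/' m.py; python3 - <<'E'
from m import *
z=.096
B=onplane(cr([[632,360],[697,365]],3.2,165,140,512,0),z,*t)
N=onplane(cr([[238,188],[290,230]],3.2,240,170),z,*s)
print(B.round(4),N.round(4))
c,sn=np.cos(np.radians(-2.4)),np.sin(np.radians(-2.4))
for P,o in((B,(.5965,.162)),(N,(.5995,.1655)),(N,(.598,.1638)),(B,(.598,.1638))):
    d=P[:,:2]-o; print('bay frame',(1000*np.c_[c*d[:,0]+sn*d[:,1],-sn*d[:,0]+c*d[:,1]]).round(1))
E
```

```text
[[0.4237 0.1919 0.096 ]
 [0.4195 0.1333 0.096 ]] [[0.5743 0.1392 0.096 ]
 [0.5842 0.1989 0.096 ]]
bay frame [[-173.9   22.6]
 [-175.6  -36.1]]
bay frame [[-24.1 -27.3]
 [-16.7  32.7]]
bay frame [[-22.7 -25.5]
 [-15.3  34.5]]
bay frame [[-175.4   20.8]
 [-177.   -37.9]]
```

```bash
python3 - <<'E'
import numpy as np,cv2
p=np.load('scene3.npz')['p'];q=np.load('top3.npz')['p']
f=lambda p,x,y,w,h,k:cv2.convertScaleAbs(cv2.resize(p[y:y+h,x:x+w,::-1],None,fx=k,fy=k,interpolation=2),alpha=1.4)
c=np.zeros((600,800,3),np.uint8)
c[:400,:480]=f(p,308,200,80,50,8)[:400,:480] if 0 else f(p,308,202,60,50,8)[:400]
c[:400,490:790]=f(q,195,215,30,40,10)
cv2.imwrite('pics/c6.png',c)
E
```

```text
(no output)
```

View pics/c6.png

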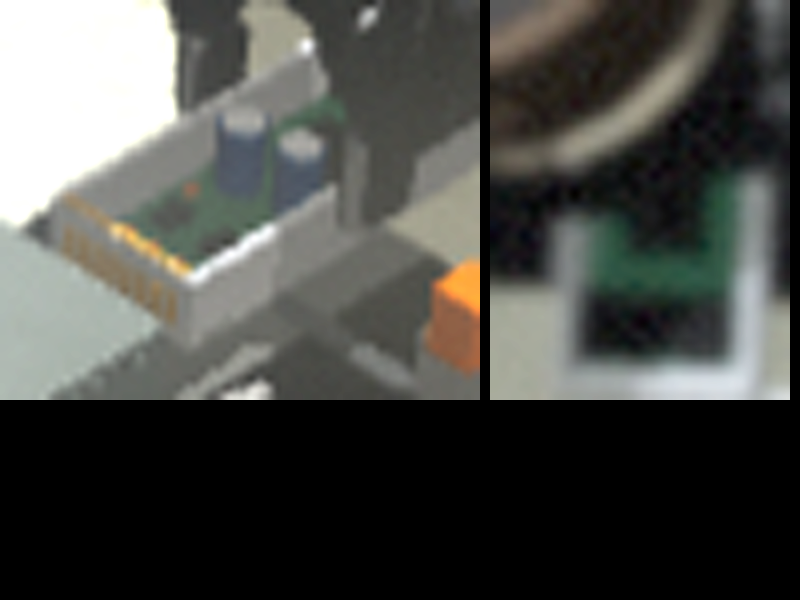

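```bash
python3 - <<'E'
from m import *
z=.096
a=np.radians(-2.4);c,sn=np.cos(a),np.sin(a)
def bf(P,o):
    d=P[:,:2]-o; return (1000*np.c_[c*d[:,0]+sn*d[:,1],-sn*d[:,0]+c*d[:,1]]).round(1).tolist()
T=onplane(cr([[592,230],[580,355],[742,185],[733,355],[558,395],[765,395]],10,195,215,490,0),z,*t)
S=onplane(cr([[190,283],[58,203],[335,190],[308,48]],8,308,202),z,*s)
print('top',bf(T,(.5965,.162)),'\nscene',bf(S,(.5995,.1655)))
print('tip kin',bf(np.array([[.4929,.1658]]),(.598,.1638)))
E
```

```text
top [[-131.4, 18.0], [-167.7, 19.0], [-116.3, -24.6], [-165.6, -25.0], [-179.5, 24.6], [-176.6, -34.9]] 
scene [[-30.9, 22.8], [-29.6, -30.0], [-96.0, 21.9], [-144.9, -32.5]]
tip kin [[-105.1, -2.4]]
```

Both views put the tray about 3 mm to the right (bay y ≈ -3), with yaw good and the nose at bay x ≈ -30, which agrees with the arm's own pose. I'm shifting 3 mm left, lowering, then sliding forward.

Request:
step_arm(
  increments="0 0.006 0.01 0 0 0; 0 0.006 0.02 0 0 0; 0 0.006 0.03 0 0 0; 0 0.006 0.034 0 0 0; 0 0.006 0.036 0 0 0",
)

```text
t: 6.02
tcp_pos: [0.4932, 0.1694, 0.0756]
tool_rot: [0.02, 1.0, -0.0, -0.0]
ft_force: [0.7, -0.2, -2.5]
width: 0.0573
grasp_force: 28.2
```

Request:
step_arm(
  increments="0 0 0.001 0 0 0; 0 0 0.002 0 0 0; 0 0 0.003 0 0 0; 0 0 0.003 0 0 0; 0 0 0.003 0 0 0",
)

```text
t: 6.65
tcp_pos: [0.4932, 0.1694, 0.0743]
tool_rot: [0.02, 1.0, 0.0, 0.0]
ft_force: [0.6, -0.5, -2.9]
width: 0.0575
grasp_force: 28.2
```

Not touching yet (still carrying ~3 N); I'll advance at this height, then settle it.

Request:
step_arm(
  increments="-0.01 0 0 0 0 0; -0.025 0 0 0 0 0; -0.04 0 0 0 0 0; -0.05 0 0 0 0 0; -0.054 0 0 0 0 0",
)

```text
t: 7.28
tcp_pos: [0.5205, 0.1682, 0.0742]
tool_rot: [0.02, 1.0, -0.0, -0.0]
ft_force: [0.0, -0.4, -2.9]
width: 0.0572
grasp_force: 28.2
```

Request:
step_arm(
  increments="0 0 0.001 0 0 0; 0 0 0.002 0 0 0; 0 0 0.003 0 0 0; 0 0 0.004 0 0 0; 0 0 0.004 0 0 0",
)

```text
t: 7.9
tcp_pos: [0.52, 0.1683, 0.0731]
tool_rot: [0.02, 1.0, -0.0, 0.0]
ft_force: [-4.1, -0.3, 6.5]
width: 0.0577
grasp_force: 29.3
```

Request:
step_arm(
  increments="0 0 0 0 0 0; 0 0 0 0 0 0; 0 0 0 0 0 0; 0 0 -0.002 0 0 0; 0 0 -0.005 0 0 0",
  gripper=-0.55,
)

```text
t: 8.52
tcp_pos: [0.5202, 0.1683, 0.0748]
tool_rot: [0.02, 1.0, -0.0, -0.0]
ft_force: [-0.7, 0.5, -0.5]
width: 0.0662
grasp_force: 0.0
```

Request:
step_arm(
  increments="0 0 -0.02 0 0 0; 0 0 -0.06 0 0 0; 0 0 -0.1 0 0 0; 0.04 0 -0.11 0 0 0; 0.1 0 -0.11 0 0 0",
)

```text
t: 9.15
tcp_pos: [0.4692, 0.1702, 0.13]
tool_rot: [0.02, 1.0, 0.0, 0.0]
ft_force: [-0.2, 0.1, -0.2]
width: 0.0664
grasp_force: 0.0
```

Request:
step_arm(
  increments="0.03 0 0 0 0 0; 0.07 0 0 0 0 0; 0.11 0 0 0 0 0; 0.13 0 0 0 0 0; 0.13 0 0 0 0 0",
  gripper=0.4,
)

```text
t: 9.78
tcp_pos: [0.4048, 0.1732, 0.1301]
tool_rot: [0.019, 1.0, 0.0, 0.0]
ft_force: [0.3, 0.1, 1.2]
width: 0.0258
grasp_force: 0.0
```

```bash
python3 - <<'E'
from h import *
s=read_state();print(s['width'],s['tcp_pos'])
save('scene','scene4');save('top','top4')
p=np.load('scene4.npz')['p'];q=np.load('top4.npz')['p']
a=cv2.resize(p[190:300,275:400],None,fx=4,fy=4,interpolation=2);b=cv2.resize(q[180:290,180:245],None,fx=4,fy=4,interpolation=2)
cv2.imwrite('pics/c7.png',np.hstack([a,b])[:,:,::-1])
E
```

```text
0.025760029354732025 [0.40483643 0.17316649 0.13005116]
```

View pics/c7.png

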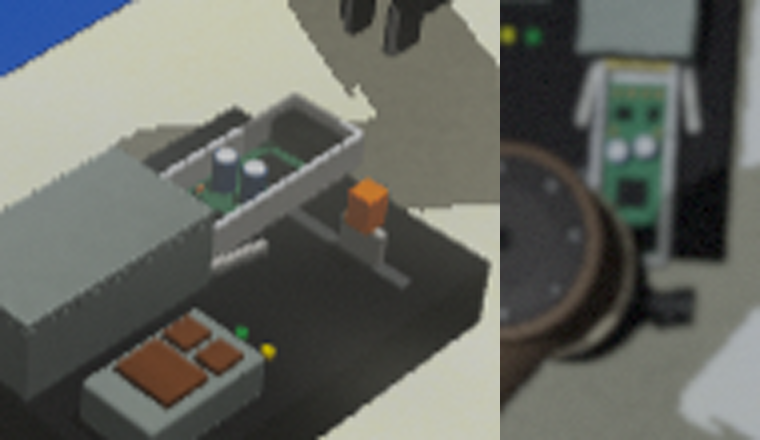

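The nose sits at the mouth between the guides (top crop 637,62), straight, with the board in place. Next I lower behind it and push its back end with both fingers.

Request:
step_arm(
  increments="0 -0.003 0.03 0 0 0; 0 -0.003 0.06 0 0 0; 0 -0.003 0.09 0 0 0; 0 -0.003 0.11 0 0 0; 0 -0.003 0.118 0 0 0",
)

```text
t: 10.5
tcp_pos: [0.4054, 0.1712, 0.0702]
tool_rot: [0.02, 1.0, -0.0, -0.0]
ft_force: [-0.7, -0.0, -0.3]
width: 0.0255
grasp_force: 0.0
```

Request:
step_arm(
  increments="-0.015 0 0 0 0 0; -0.03 0 0 0 0 0; -0.042 0 0 0 0 0; -0.054 0 0 0 0 0; -0.066 0 0 0 0 0",
)

```text
t: 11.12
tcp_pos: [0.4382, 0.1698, 0.0708]
tool_rot: [0.02, 1.0, -0.0, -0.0]
ft_force: [-3.3, 0.4, 1.9]
width: 0.0257
grasp_force: 1.4
```

Request:
step_arm(
  increments="-0.012 0 0 0 0 0; -0.024 0 0 0 0 0; -0.036 0 0 0 0 0; -0.048 0 0 0 0 0; -0.06 0 0 0 0 0",
)

```text
t: 11.75
tcp_pos: [0.4686, 0.1689, 0.0708]
tool_rot: [0.02, 1.0, -0.0, -0.0]
ft_force: [-2.0, -0.2, 0.4]
width: 0.0256
grasp_force: 1.1
```

Request:
step_arm(
  increments="-0.012 0 0 0 0 0; -0.024 0 0 0 0 0; -0.034 0 0 0 0 0; -0.042 0 0 0 0 0; -0.048 0 0 0 0 0",
)

```text
t: 12.38
tcp_pos: [0.4924, 0.1679, 0.0708]
tool_rot: [0.02, 1.0, -0.0, -0.0]
ft_force: [-1.7, -0.1, -0.4]
width: 0.0259
grasp_force: 0.9
```

Request:
step_arm(
  increments="-0.004 0 0 0 0 0; -0.008 0 0 0 0 0; -0.012 0 0 0 0 0; -0.016 0 0 0 0 0; -0.02 0 0 0 0 0",
)

```text
t: 13.0
tcp_pos: [0.5023, 0.1676, 0.0708]
tool_rot: [0.02, 1.0, -0.0, 0.0]
ft_force: [-1.7, -0.4, -0.9]
width: 0.0252
grasp_force: 0.6
```

Request:
step_arm(
  increments="-0.004 0 0 0 0 0; -0.008 0 0 0 0 0; -0.012 0 0 0 0 0; -0.016 0 0 0 0 0; -0.02 0 0 0 0 0",
)

```text
t: 13.62
tcp_pos: [0.5122, 0.1671, 0.0708]
tool_rot: [0.02, 1.0, -0.0, -0.0]
ft_force: [-3.5, 0.9, 0.8]
width: 0.0255
grasp_force: 2.6
```

Request:
step_arm(
  increments="-0.003 0 0 0 0 0; -0.006 0 0 0 0 0; -0.009 0 0 0 0 0; -0.012 0 0 0 0 0; -0.012 0 0 0 0 0",
)

```text
t: 14.25
tcp_pos: [0.5168, 0.1666, 0.0708]
tool_rot: [0.02, 1.0, -0.0, -0.001]
ft_force: [-8.2, 1.6, 5.7]
width: 0.0257
grasp_force: 4.1
```

Request:
step_arm(
  increments="-0.002 0 0 0 0 0; -0.004 0 0 0 0 0; -0.006 0 0 0 0 0; -0.008 0 0 0 0 0; -0.008 0 0 0 0 0",
)

```text
t: 14.88
tcp_pos: [0.5207, 0.1664, 0.0708]
tool_rot: [0.02, 1.0, -0.0, -0.001]
ft_force: [-8.4, 1.4, 5.0]
width: 0.0253
grasp_force: 4.3
```

Request:
step_arm(
  increments="-0.001 0 0 0 0 0; -0.002 0 0 0 0 0; -0.003 0 0 0 0 0; -0.004 0 0 0 0 0; -0.004 0 0 0 0 0",
)

```text
t: 15.5
tcp_pos: [0.5223, 0.1663, 0.0708]
tool_rot: [0.02, 1.0, -0.0, -0.001]
ft_force: [-10.9, 2.3, 7.6]
width: 0.0256
grasp_force: 5.5
```

Request:
step_arm(
  increments="-0.001 0 0 0 0 0; -0.002 0 0 0 0 0; -0.003 0 0 0 0 0; -0.004 0 0 0 0 0; -0.004 0 0 0 0 0",
)

```text
t: 16.12
tcp_pos: [0.5225, 0.1662, 0.0708]
tool_rot: [0.02, 1.0, -0.001, -0.003]
ft_force: [-20.0, 6.2, 14.0]
width: 0.0256
grasp_force: 10.5
```

Firm stop: the push rose from about 8 to 20 N with no further motion, about 10 mm after first contact at TCP x ≈ 0.512. I'm backing off and going round to the gate.

Request:
step_arm(
  increments="0.01 0 0 0 0 0; 0.04 0 0 0 0 0; 0.08 0 -0.02 0 0 0; 0.08 0 -0.1 0 0 0; 0.08 0 -0.2 0 0 0",
)

```text
t: 16.75
tcp_pos: [0.485, 0.1677, 0.1712]
tool_rot: [0.02, 1.0, -0.001, -0.001]
ft_force: [1.1, 0.8, 0.5]
width: 0.0254
grasp_force: 0.0
```

```bash
python3 g.py 516.3 293 180 87.6
```

```text
inc [-0.0526  0.2527 -0.0179] [-0.0009 -0.0008  0.0016] mm 129.39393929808824 q [ 0.72  0.16 -0.45  0.   -0.96 -2.33]
```

Request:
step_arm(
  increments="-0.01 0.05 -0.018 0 0 0; -0.03 0.12 -0.018 0 0 0; -0.045 0.19 -0.018 0 0 0; -0.053 0.24 -0.018 0 0 0; -0.053 0.253 -0.018 0 0 0.001",
  gripper=1,
)

```text
t: 17.38
tcp_pos: [0.5174, 0.2947, 0.1793]
tool_rot: [0.02, 1.0, -0.0, -0.0]
ft_force: [-1.3, 0.3, 0.1]
width: 0.0
grasp_force: 0.0
```

```bash
python3 g.py 516.3 293 97 87.6; python3 - <<'E'
from h import *
s=read_state();print(s['width'])
save('scene','scene5');save('top','top5')
p=np.load('scene5.npz')['p'];q=np.load('top5.npz')['p']
a=cv2.resize(p[170:300,275:420],None,fx=3.5,fy=3.5,interpolation=2);b=cv2.resize(q[180:310,165:245],None,fx=3.5,fy=3.5,interpolation=2)
cv2.imwrite('pics/c8.png',np.hstack([a,b])[:,:,::-1])
E
```

```text
inc [ 0.0021 -0.0034  0.1646] [-0.0003 -0.0002  0.001 ] mm 82.34072959881492 q [ 0.85  0.28 -0.26  0.   -1.02 -2.46]
2.9286452974161795e-05
```

Request:
step_arm(
  increments="0.002 0 0.04 0 0 0; 0.002 0 0.08 0 0 0; 0.002 0 0.12 0 0 0; 0.002 0 0.15 0 0 0; 0.002 0 0.164 0 0 0.001",
)

```text
t: 18.1
tcp_pos: [0.5163, 0.2928, 0.0971]
tool_rot: [0.022, 1.0, -0.0, -0.0]
ft_force: [0.7, 0.5, 0.5]
width: 0.0
grasp_force: 0.0
```

Request:
step_arm(
  increments="0 -0.01 0 0 0 0; 0 -0.02 0 0 0 0; 0.001 -0.03 0 0 0 0; 0.001 -0.04 0 0 0 0; 0.001 -0.05 0 0 0 0",
)

```text
t: 18.73
tcp_pos: [0.5153, 0.2687, 0.0982]
tool_rot: [0.021, 1.0, 0.0, 0.0]
ft_force: [-0.3, 1.0, 1.4]
width: -0.0002
grasp_force: 0.8
```

Request:
step_arm(
  increments="0 -0.014 0 0 0 0; 0 -0.028 0 0 0 0; 0 -0.042 0 0 0 0; 0 -0.056 0 0 0 0; 0 -0.07 0 0 0 0",
)

```text
t: 19.35
tcp_pos: [0.5136, 0.2331, 0.0978]
tool_rot: [0.021, 1.0, 0.0, 0.0]
ft_force: [0.2, 2.2, 1.7]
width: 0.0001
grasp_force: 0.9
```

Request:
step_arm(
  increments="0 -0.014 0 0 0 0; 0 -0.028 0 0 0 0; 0 -0.042 0 0 0 0; 0 -0.056 0 0 0 0; 0 -0.064 0 0 0 0",
)

```text
t: 19.98
tcp_pos: [0.5121, 0.2011, 0.0978]
tool_rot: [0.022, 1.0, -0.0, -0.0]
ft_force: [-0.2, 1.4, -0.1]
width: 0.0003
grasp_force: 0.8
```

Request:
step_arm(
  increments="0 -0.004 0 0 0 0; 0 -0.008 0 0 0 0; 0 -0.01 0 0 0 0; 0 -0.012 0 0 0 0; 0 -0.012 0 0 0 0",
)

```text
t: 20.6
tcp_pos: [0.5119, 0.1956, 0.0977]
tool_rot: [0.021, 1.0, -0.0, -0.0]
ft_force: [0.4, 1.6, -0.5]
width: 0.0003
grasp_force: 0.5
```

Request:
step_arm(
  increments="0 -0.002 0 0 0 0; 0 -0.004 0 0 0 0; 0 -0.006 0 0 0 0; 0 -0.008 0 0 0 0; 0 -0.008 0 0 0 0",
)

```text
t: 21.22
tcp_pos: [0.5117, 0.1918, 0.0978]
tool_rot: [0.021, 1.0, 0.0, -0.0]
ft_force: [-1.5, 2.8, -0.4]
width: -0.0002
grasp_force: 1.3
```

Request:
step_arm(
  increments="0 -0.002 0 0 0 0; 0 -0.004 0 0 0 0; 0 -0.006 0 0 0 0; 0 -0.008 0 0 0 0; 0 -0.008 0 0 0 0",
)

```text
t: 21.85
tcp_pos: [0.5119, 0.1911, 0.0979]
tool_rot: [0.021, 1.0, 0.003, 0.001]
ft_force: [-6.4, 17.6, -2.4]
width: 0.0
grasp_force: 8.6
```

Request:
step_arm(
  increments="0 -0.001 0 0 0 0; 0 -0.002 0 0 0 0; 0 -0.003 0 0 0 0; 0 -0.004 0 0 0 0; 0 -0.004 0 0 0 0",
)

```text
t: 22.48
tcp_pos: [0.512, 0.1908, 0.098]
tool_rot: [0.021, 1.0, 0.004, 0.001]
ft_force: [-10.0, 25.5, -3.1]
width: -0.0001
grasp_force: 12.2
```

The gate met its end stop where predicted (TCP y ≈ 0.191). I'm backing off and clearing the view.

Request:
step_arm(
  increments="0 0.01 0 0 0 0; 0 0.04 0 0 0 0; 0 0.07 -0.01 0 0 0; 0 0.07 -0.1 0 0 0; 0 0.07 -0.2 0 0 0",
)

```text
t: 23.1
tcp_pos: [0.5128, 0.2208, 0.1986]
tool_rot: [0.021, 1.0, -0.001, -0.001]
ft_force: [1.0, 1.0, 0.4]
width: -0.0001
grasp_force: 0.0
```

Request:
step_arm(
  increments="0 0.08 -0.05 0 0 0; 0 0.18 -0.1 0 0 0; 0 0.28 -0.1 0 0 0; 0 0.36 -0.1 0 0 0; 0 0.4 -0.1 0 0 0",
)

```text
t: 23.72
tcp_pos: [0.5213, 0.4226, 0.2475]
tool_rot: [0.021, 1.0, -0.0, -0.0]
ft_force: [0.9, -0.8, -0.4]
width: -0.0002
grasp_force: 0.0
```

```bash
python3 - <<'E'
from h import *
save('scene','scene6');save('top','top6')
p=np.load('scene6.npz')['p'];q=np.load('top6.npz')['p']
a=cv2.resize(p[190:300,275:400],None,fx=4,fy=4,interpolation=2);b=cv2.resize(q[170:280,170:245],None,fx=4,fy=4,interpolation=2)
cv2.imwrite('pics/c9.png',np.hstack([a,b])[:,:,::-1])
E
```

```text
(no output)
```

View pics/c9.png

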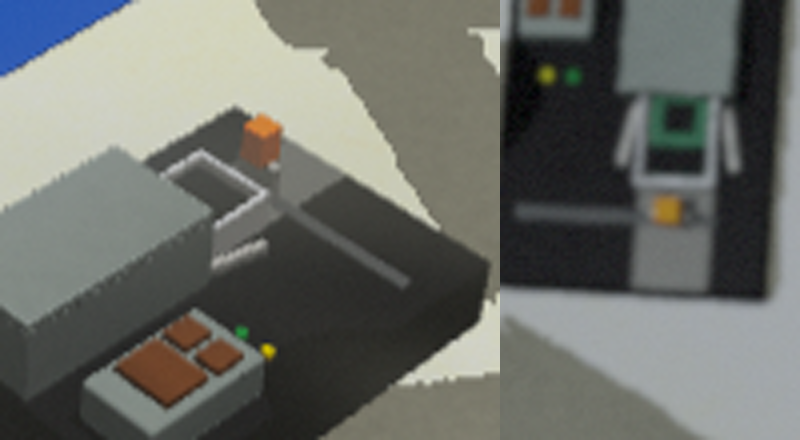

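The gate grip (scene 262,135; top 667,210) stands behind the tray, and the board still lies in the tray. I'll check its position, then hand in.

```bash
python3 - <<'E'
from m import *
print('grip',onplane(cr([[667,209]],4,170,170,500,0),.101,*t).round(4),onplane(cr([[263,125]],4,275,190),.101,*s).round(4),'expect .513 .167')
print('tray back',onplane(cr([[632,187],[716,187]],4,170,170,500,0),.076,*t).round(4),'expect x~.533')
print(sign_off())
E
```

```text
grip [[0.511  0.1668 0.101 ]] [[0.5117 0.1686 0.101 ]] expect .513 .167
tray back [[0.5313 0.1962 0.076 ]
 [0.5316 0.134  0.076 ]] expect x~.533
the job is handed in; nothing more can be done
None
```

The tray is fully home against its firm stop with the board in it, the gate is closed behind it and released, and the job is handed in; no verdict was returned.

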